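Eject a cured resin block from its mould and slide it onto the green tray

ROBOT

A 6-joint arm with a two-finger parallel gripper is mounted at the origin on the work surface. World frame = base frame: x ahead of the robot, y to its left, z up, the work surface at z = 0. Lengths are in m, angles in rad, forces in N, time in s.
With the tool pointing down it reaches from about 0.4 to 0.825 m from the base axis. Payload 7 kg.
Tool frame: the origin (TCP) lies between the finger pads; the fingertips stand 11 mm ahead of it and the grasp point (between the pads) lies 8 mm behind it; z points along the fingers, y is the direction in which the jaws open and shut (so a half turn about z gives the same grasp; the last joint's range is limited). The gripper opens to 85 mm and grips with 20 to 120 N. Pads are 22 mm wide; open, the fingers measure 114 mm over their backs; the gripper's body (76 mm by 85 mm) begins 54 mm behind the grasp point. The pads swing forward as they close: fully open they stand 13 mm farther back than shut.
Start: joints at [-0.935, 0.359, 0.012, 0, -1.224, -0.288], TCP at [0.23, -0.635, 0.242] pointing down, gripper open.
Joint ranges: [-3.07, 3.07], [-1.43, 2.12], [-1.02, 1.25], [-3.03, 1.67], [-3.05, -0], [-3.03, 3.03]. Speed limits (rad/s): [2.39, 2.39, 3.01, 3.14, 3.14, 3.14].

INTERFACE

Orientations are given as a rotation vector (axis times angle).
In Python, from workcell import arm gives the robot as it stands. The module is installed in compiled form; this text tells all that it offers.
- The arm moves only by the tool carry_out, never from a script. Its argument "commands" is a list of rows, each a list of 6 numbers: the shift along the tool's x, y, z in cm, then the turn, a rotation vector about the tool's x, y, z in rad. A call has exactly 10 rows; each row is the pose to reach, as a shift and turn from the pose commanded when the call began, along the tool's axes at that moment; what a row does not reach only later rows make up. A row lasts 1/8 s, in which the tool goes at most 62.5 mm and 10.7 degrees, less where a joint would pass 70% of its speed; a pose out of reach is approached as far as the arm can. A call with a gripper value outside its range is refused whole. "jaw" is the finger opening in cm, from 0 to 8.54, set as the call begins (left out, the last holds). The fingers move at their own pace and stop on an object; "grip_force" is the grip in N (left out, the last holds). Time passes only in rows, so rows that repeat a pose let the fingers close, or fill a call up. It gives the time, the measured TCP pose, the force and the opening at its end, in the units of the state.
- arm.observe(): the state, without advancing time (a new reading comes with each control period).
- arm.read_camera(name): name is "scene" or "top"; returns the picture (420x560x3 uint8, red, green, blue); there is no depth.
- arm.camera_params(name): a dict with "K" (3x3 intrinsics, pixels), "R" (3x3) and "t" (3): a world point X has camera coordinates R X + t. Camera axes: x right, y down, z forward; pixel columns grow to the right and rows downward; lengths in m; the calibration is good to about 2 mm. A picture is of the moment at which its call begins. camera_params takes no time and is no camera call.
- arm.finish_job(): hands the job in, once; it reports no verdict.
The state is a dict: "t": time; "joints": joint angles; "joint_vel": joint speeds; "tau": joint torques, N m; "eef_pos": TCP position; "tool_rot": TCP orientation; "wrist_force": force on the tool from outside, world axes, zero at the start; "wrist_torque": the same for the moment, N m; "finger_gap": finger opening in m.
Only numpy, scipy, OpenCV 4.12 (cv2) and the standard library are available. Lean on these libraries where they do the work, as an engineer would, in place of code of your own. Each camera call takes 0.05 s, during which the arm holds its last target. There are 200 camera calls.

TASK

A cured amber resin block is sitting down in the aluminium mould. Press the red ejector lever all the way down so that the block is lifted clear out of the cavity, then push the block sideways off the mould so that it ends lying flat, label side up, fully on the green tray. Do not disturb the finished block on the grey tray.

Things in the scene. Friction and masses are not known exactly. Their poses are not given: they have to be found in the camera images.
- mould: Fixed aluminium mould, 150 (x) x 130 (y) x 60 mm high, with an open cavity 114 (x) x 94 (y) mm in its top. Origin: centre of its underside, on the bench; the lever is on its -x side, z up. A tray stands 8 mm off at each side (+y and -y); which is which varies. The cavity's floor is an ejector plate; its top is 30 mm above the bench (lever up) to 63 mm, 3 mm above the rim (lever down).
- lever_pivot (a point): The lever's pivot, in front of the mould, 50 mm above the bench, at x = -95, y = -30 mm in the mould's frame, in a blue bracket 50 x 50 mm and about 60 mm high. The lever turns about a level axis along the mould's x; its arm points towards the mould's +y.
- ejector_lever (a joint): Angle of the ejector lever: 0 = up (arm rising 0.8 rad above level), 0.8 = fully down (arm level). It is stiff (about 6 N at the red pad) and stays where it is left. The plate's rise is proportional: 33 mm at 0.8 rad.
- lever_pad (a point): Centre of the upper face of the red pad at the end of the lever, 120 mm from the pivot along the arm and 8 mm above the arm's centre line. The pad is 36 mm wide (along the mould's x), 60 mm long (along the arm), 16 mm thick.
- block: Cured amber resin block with a pale round specimen in it and a white label strip on top, 110 (x) x 90 (y) x 28 mm, about 0.33 kg, loose. Origin: centre of its underside, z up through its top. It starts in the mould's cavity, on the ejector plate, its axes along the mould's, its top 2 mm below the rim.
- green_tray: Fixed green tray on a dark foot, axes along the mould's. Floor 130 (x) x 190 (y) mm, 56 mm above the bench (4 mm below the mould's rim). Rails 10 mm thick along its long edges (x = -70 and +70 mm) rise 8 mm above the floor; its ends (+y, -y) are open. Origin: on the bench under its centre, 168 mm from the mould's origin along the mould's +y or -y.
- grey_tray: Fixed grey tray of the same shape and height at the other side of the mould, with a finished block on it. Origin: on the bench under its centre.
- old_block: Finished amber resin block with a dark red specimen, of the same size as the other, loose, lying on the grey tray. Origin: centre of its underside.
Things that resemble listed ones, but are neither listed nor needed, are in the scene too. What is shaped like the block but purple or turquoise is not meant.

How it is judged:
On the way:
1. lever down (above 0.70 rad) and the block lifted out, still over the cavity: underside more than 57 mm above the bench, centre within 20 mm of the cavity centre in x and y (value of joint ejector_lever above 0.7 rad and z of block in the frame of mould above 0.057 m and x of block in the frame of mould between -0.02 and 0.02 m and y of block in the frame of mould between -0.02 and 0.02 m), for 0.2 s.
At the end, for the whole second after the job is handed in: The block lies flat and label side up on the floor of the green tray (tilt under 0.06 rad, underside within about 5 mm of the floor), fully on it (centre within 50 mm of the tray's centre along its length and 20 mm across it), at rest (x of block in the frame of green_tray between -0.02 and 0.02 m and y of block in the frame of green_tray between -0.05 and 0.05 m and z of block in the frame of green_tray between 0.05 and 0.0605 m and angle between block's own z axis and vertical below 0.06 rad and linear speed of block below 0.02 m/s); the robot touches nothing.
It fails at once if the finished block on the grey tray is moved more than 15 mm (distance of old_block from where it was at the start of the episode above 0.015 m).
It fails at once if the block is tipped over (tilted more than 0.6 rad) (angle between block's own z axis and vertical above 0.6 rad).
It also fails if it takes over 42 s, if anything falls off the work surface, if the arm or the gripper's body presses on something with over 40 N, if the wrist force passes 120 N, or if a joint passes its speed limit or range.

## Working session

There is one attempt and no reset: what is moved stays moved. The work goes in short steps, Python scripts to look and compute and a tool call to move; the robot and the scene stay as the last step left them, time stands still between calls to the robot, and variables do not carry over. Pictures are saved under pics/ and viewed, about 8 in all and at most 12, crops included, and the job is handed in when it is done.

Besides the shell and the picture viewer there is one more tool, called after "Call:" as name(argument=value, ...), one argument or row to a line, values as JSON. carry_out: Moves the arm, as the interface text tells. Its arguments: {"type":"object","properties":{"commands":{"type":"array","items":{"type":"array","items":{"type":"number"}}},"jaw":{"type":"number"},"grip_force":{"type":"number"}},"required":["commands"]}

```bash
mkdir -p pics
cat > h.py <<'E'
import numpy as np, cv2
from workcell import arm
def snap(n,f):
    im=arm.read_camera(n); cv2.imwrite('pics/'+f,im[:,:,::-1]); return im
def ray(n,uv,z):
    p=arm.camera_params(n);K,R,t=[np.array(p[k]) for k in 'KRt']
    d=R.T@np.linalg.solve(K,[uv[0],uv[1],1]);c=-R.T@t
    return c+d*(z-c[2])/d[2]
def proj(n,X):
    p=arm.camera_params(n);K,R,t=[np.array(p[k]) for k in 'KRt']
    q=K@(R@np.array(X)+t);return q[:2]/q[2]
E
python3 - <<'E'
from h import *
a=snap('scene','s0.png');b=snap('top','t0.png')
for n in('scene','top'):
    p=arm.camera_params(n);print(n,-np.array(p['R']).T@p['t'])
print(arm.observe())
E
```

```text
scene [0.95546548 0.60914915 0.93726229]
top [0.45873079 0.06127761 1.10650392]
{'t': 0.1, 'joints': array([-9.34916704e-01,  3.59281836e-01,  1.11533826e-02, -3.08485786e-04,
       -1.22413051e+00, -2.88144639e-01]), 'joint_vel': array([ 0.00044229, -0.00210085,  0.00060017, -0.00039326, -0.00060454,
        0.00153716]), 'tau': array([-1.75497549e-03, -5.84765017e+01,  2.94108027e+01,  6.95464879e+00,
       -3.13590353e-03,  2.29166949e-05]), 'eef_pos': array([ 0.22987546, -0.63419822,  0.24148027]), 'tool_rot': array([ 5.43242483e-01, -3.09386845e+00, -2.25944168e-03]), 'wrist_force': array([-0.51915292, -0.26302904, -0.81184987]), 'wrist_torque': array([-0.00825663, -0.03703877,  0.01021472]), 'finger_gap': 0.08547328411899938}
```

View pics/s0.png

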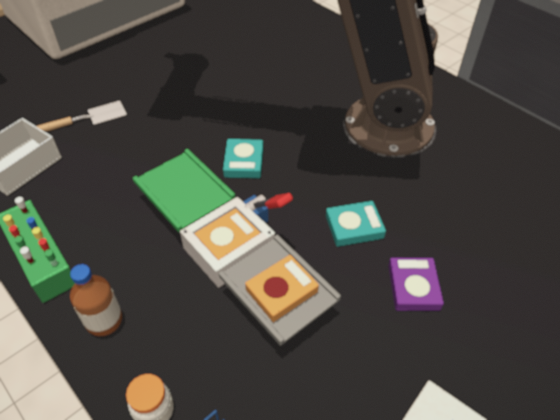

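View pics/t0.png

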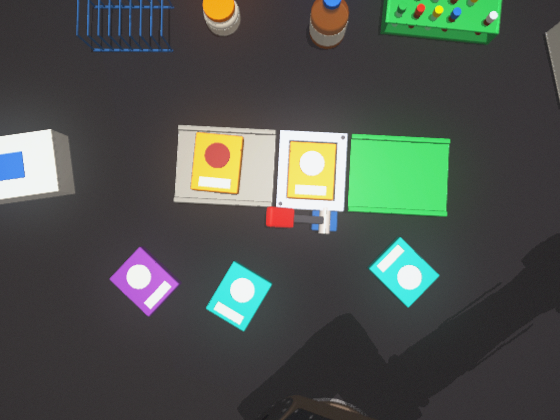

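The top view shows the mould at about (312,171), with the amber block (pale specimen, white label) in its cavity. The green tray is at (400,175), the grey tray with the finished block at (218,163), the red pad at (280,217) and the blue bracket at (325,219). 

Possible lookalikes in the top view:
- finished amber block with dark red specimen, (218,163)
- purple block, (144,281)
- turquoise blocks, (239,296) and (404,272)
- for the tray: the green rack, (440,18)
- for the bracket: the blue wire rack, (125,28)

I choose the amber block at (312,171) and the red pad at (280,217).

```bash
cat > m.py <<'E'
from h import *
def comp(mask,near):
    n,l,s,c=cv2.connectedComponentsWithStats(mask.astype('uint8'))
    i=1+np.argmin([np.hypot(*(c[k]-near))+(1e3 if s[k,4]<40 else 0) for k in range(1,n)])
    return l==i
def rect(m,z,n='top'):
    cs,_=cv2.findContours(m.astype('uint8'),0,2); c=max(cs,key=cv2.contourArea).reshape(-1,2)
    P=np.array([ray(n,p,z)[:2] for p in c],np.float32)*1000
    return cv2.minAreaRect(P)
E
python3 - <<'E'
from m import *
im=cv2.imread('pics/t0.png');h=cv2.cvtColor(im,cv2.COLOR_BGR2HSV);H,S,V=[h[:,:,i].astype(int) for i in range(3)]
g=comp((H>45)&(H<75)&(S>120)&(V>80),(400,175)); print('green@.06',rect(g,.06))
b=comp((H>12)&(H<32)&(S>120)&(V>120),(312,171)); print('block@.058',rect(b,.058))
o=comp((H>12)&(H<32)&(S>120)&(V>120),(218,163)); print('old@.084',rect(o,.084))
w=comp((S<50)&(V>150),(312,200)); print('mould@.06',rect(w,.06))
r=comp(((H<8)|(H>172))&(S>150)&(V>100),(280,217)); print('pad@.14',rect(r,.14),rect(r,.05))
u=comp((H>100)&(H<125)&(S>120)&(V>50),(325,219)); print('blue@.06',rect(u,.06))
cv2.imwrite('pics/c0.png',cv2.resize(im[120:250,160:460],None,fx=2.6,fy=2.6,interpolation=2))
E
```

```text
green@.06 ((564.332763671875, -136.01058959960938), (191.77975463867188, 151.91171264648438), 87.5160903930664)
block@.058 ((571.8016357421875, 32.55699157714844), (89.25713348388672, 110.561279296875), 87.2442855834961)
old@.084 ((582.420654296875, 211.56692504882812), (91.53252410888672, 110.59220123291016), 84.92964172363281)
mould@.06 ((534.3607177734375, 34.56972122192383), (17.385271072387695, 57.829078674316406), 0.4500963091850281)
pad@.14 ((479.27020263671875, 90.47089385986328), (49.143280029296875, 34.42625427246094), 87.31401824951172) ((481.1827697753906, 93.18934631347656), (53.71945571899414, 37.63197326660156), 87.31403350830078)
blue@.06 ((474.0315856933594, -10.091988563537598), (34.63998794555664, 11.525433540344238), 0.3191981613636017)
```

View pics/c0.png

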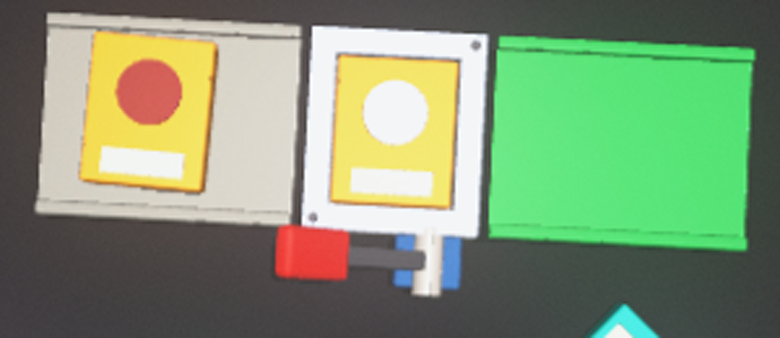

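The crop confirms the choice: an amber block with a pale specimen sits in the cavity, and the measured sizes match those given (90x110 mm block, 192x152 mm tray). The lever pad is up. The mould yaw is about -0.045 rad, and the green tray is on the mould's -y side.

```bash
cat > go.py <<'E'
import sys
from h import *
from scipy.spatial.transform import Rotation as Ro
C=np.array([571.8,32.5]);yaw=-.0445
X=np.array([np.cos(yaw),np.sin(yaw)]);Y=np.array([-X[1],X[0]])
s=arm.observe();R0=Ro.from_rotvec(s['tool_rot']).as_matrix();p=s['eef_pos']*1000
ty=np.r_[-X,0];tz=np.array([0,0,-1.]);R1=np.c_[np.cross(ty,tz),ty,tz]
print('t',s['t'],'mould-frame TCP',(p[:2]-C)@X,(p[:2]-C)@Y,p[2],'F',s['wrist_force'].round(1))
print('turn',Ro.from_matrix(R0.T@R1).as_rotvec().round(3))
for a in sys.argv[1:]:
    x,y,z=map(float,a.split(','))
    w=np.r_[C+x*X+y*Y,z]; print(a,(R0.T@(w-p)/10).round(2))
E
python3 go.py -98,40,240
```

```text
t 0.1 mould-frame TCP -311.9277648322776 -681.2488319431903 241.48026798168829 F [-0.5 -0.3 -0.8]
turn [ 1.000e-03  1.000e-03 -1.179e+00]
-98,40,240 [-47.33  58.47   0.23]
```

Call:
carry_out(
  commands=[
    [-4.7, 5.8, 0, 0, 0, -0.12],
    [-9.4, 11.6, 0, 0, 0, -0.24],
    [-14.1, 17.4, 0, 0, 0, -0.36],
    [-18.8, 23.2, 0, 0, 0, -0.48],
    [-23.5, 29, 0, 0, 0, -0.6],
    [-28.2, 34.8, 0, 0, 0, -0.72],
    [-32.9, 40.6, 0, 0, 0, -0.84],
    [-37.6, 46.4, 0, 0, 0, -0.96],
    [-42.3, 52.2, 0, 0, 0, -1.08],
    [-47.3, 58.5, 0, 0, 0, -1.18],
  ],
  jaw=0,
  grip_force=40,
)

```text
t: 1.35
eef_pos: [0.4343, -0.0418, 0.2425]
tool_rot: [-2.177, 2.264, -0.0]
wrist_force: [1.2, -1.5, -0.7]
finger_gap: -0.0001
```

```bash
python3 go.py -98,40,240
```

```text
t 1.35 mould-frame TCP -134.07994292694244 -80.33112834235365 242.5116735080458 F [ 1.2 -1.5 -0.7]
turn [-0.001  0.     0.005]
-98,40,240 [-12.01  -3.67   0.26]
```

Call:
carry_out(
  commands=[
    [-6, -1.8, 0, 0, 0, 0],
    [-12, -3.7, 0, 0, 0, 0],
    [-12, -3.7, 0, 0, 0, 0],
    [-12, -3.7, 0, 0, 0, 0],
    [-12, -3.7, 3, 0, 0, 0],
    [-12, -3.7, 5, 0, 0, 0],
    [-12, -3.7, 5, 0, 0, 0],
    [-12, -3.7, 5, 0, 0, 0],
    [-12, -3.7, 5, 0, 0, 0],
    [-12, -3.7, 5, 0, 0, 0],
  ],
)

```text
t: 2.6
eef_pos: [0.4766, 0.0745, 0.193]
tool_rot: [-2.172, 2.268, -0.0]
wrist_force: [0.5, -0.4, 0.4]
finger_gap: 0.0002
```

```bash
python3 go.py -98,40,156 -98,58,138 -98,71,117 -98,80,94 -98,84,69 -98,84,66
python3 - <<'E'
from h import *
a=snap('scene','s1.png');b=snap('top','t1.png')
cv2.imwrite('pics/c1.png',np.hstack([cv2.resize(a[130:330,150:350],(400,400)),cv2.resize(b[120:260,220:360],(400,400))])[:,:,::-1])
E
```

```text
t 2.6 mould-frame TCP -96.99379926614297 37.69858788056905 192.9633790384729 F [ 0.5 -0.4  0.4]
turn [-0.001  0.001  0.001]
-98,40,156 [-0.23  0.1   3.7 ]
-98,58,138 [-2.03  0.1   5.5 ]
-98,71,117 [-3.33  0.1   7.6 ]
-98,80,94 [-4.22  0.1   9.9 ]
-98,84,69 [-4.62  0.11 12.4 ]
-98,84,66 [-4.62  0.11 12.7 ]
```

View pics/c1.png

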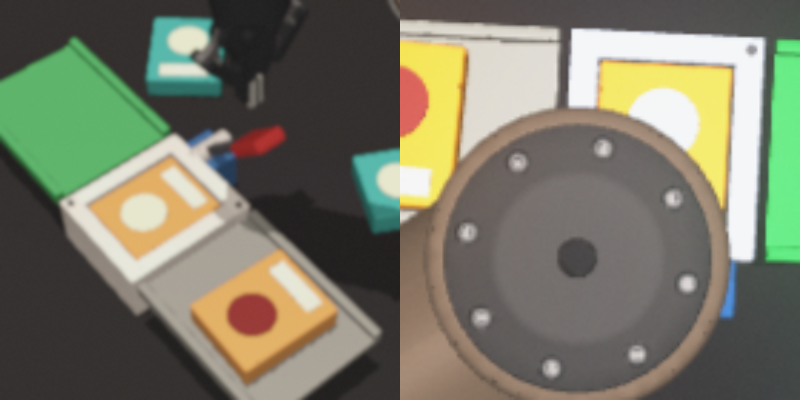

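The crop shows the closed fingertips at (255,100), directly above the red pad at (265,140), with the blocks and trays unchanged. I'll press along the pad's arc.

Call:
carry_out(
  commands=[
    [-0.2, 0.1, 2.5, 0, 0, 0],
    [-0.2, 0.1, 3.7, 0, 0, 0],
    [-1.1, 0.1, 4.6, 0, 0, 0],
    [-2.0, 0.1, 5.5, 0, 0, 0],
    [-2.7, 0.1, 6.5, 0, 0, 0],
    [-3.3, 0.1, 7.6, 0, 0, 0],
    [-3.8, 0.1, 8.7, 0, 0, 0],
    [-4.2, 0.1, 9.9, 0, 0, 0],
    [-4.5, 0.1, 11.1, 0, 0, 0],
    [-4.6, 0.1, 12.1, 0, 0, 0],
  ],
)

```text
t: 3.95
eef_pos: [0.4775, 0.1209, 0.0706]
tool_rot: [-2.173, 2.268, 0.0]
wrist_force: [-2.8, -2.1, 4.6]
finger_gap: 0.0004
```

```bash
python3 go.py -98,84,69 -98,84,66
```

```text
t 3.95 mould-frame TCP -98.17459141671833 84.1044757860137 70.55466378072828 F [-2.8 -2.1  4.6]
turn [-0.     0.     0.002]
-98,84,69 [ 0.01 -0.02  0.16]
-98,84,66 [ 0.01 -0.02  0.46]
```

Call:
carry_out(
  commands=[
    [0, 0, 0.1, 0, 0, 0],
    [0, 0, 0.2, 0, 0, 0],
    [0, 0, 0.3, 0, 0, 0],
    [0, 0, 0.3, 0, 0, 0],
    [0, 0, 0.3, 0, 0, 0],
    [0, 0, 0.3, 0, 0, 0],
    [0, 0, 0.3, 0, 0, 0],
    [0, 0, 0.3, 0, 0, 0],
    [0, 0, 0.3, 0, 0, 0],
    [0, 0, 0.3, 0, 0, 0],
  ],
)

```text
t: 5.2
eef_pos: [0.4779, 0.121, 0.069]
tool_rot: [-2.172, 2.267, -0.0]
wrist_force: [-1.1, 1.7, 5.5]
finger_gap: 0.0001
```

```bash
python3 go.py
```

```text
t 5.2 mould-frame TCP -97.75673566224657 84.20349696958326 69.03310121575879 F [-1.1  1.7  5.5]
turn [-0.001  0.001  0.002]
```

Call:
carry_out(
  commands=[
    [0, 0, 0.1, 0, 0, 0],
    [0, 0, 0.2, 0, 0, 0],
    [0, 0, 0.2, 0, 0, 0],
    [0, 0, 0.3, 0, 0, 0],
    [0, 0, 0.3, 0, 0, 0],
    [0, 0, 0.3, 0, 0, 0],
    [0, 0, 0.3, 0, 0, 0],
    [0, 0, 0.3, 0, 0, 0],
    [0, 0, 0.3, 0, 0, 0],
    [0, 0, 0.3, 0, 0, 0],
  ],
)

```text
t: 6.45
eef_pos: [0.4781, 0.121, 0.0686]
tool_rot: [-2.173, 2.265, -0.002]
wrist_force: [-13.9, 1.5, 38.1]
finger_gap: 0.0
```

```bash
python3 go.py
```

```text
t 6.45 mould-frame TCP -97.5114156761533 84.25833597845904 68.56767227755958 F [-13.9   1.5  38.1]
turn [-0.003  0.001  0.003]
```

The lever is on its end stop: fingertip at 57.6 mm against 58 mm expected, and the force rose to 38 N. I'll lift, then move to the +y side of the block.

Call:
carry_out(
  commands=[
    [0, 0, -3, 0, 0, 0],
    [0, 0, -8, 0, 0, 0],
    [0, 0, -10, 0, 0, 0],
    [0, 0, -10, 0, 0, 0],
    [0.5, -5, -10, 0, 0, 0],
    [0.9, -9.7, -10, 0, 0, 0],
    [0.9, -9.7, -10, 0, 0, 0],
    [0.9, -9.7, -10, 0, 0, 0],
    [0.9, -9.7, -10, 0, 0, 0],
    [0.9, -9.7, -10, 0, 0, 0],
  ],
  jaw=3,
)

```text
t: 7.7
eef_pos: [0.5733, 0.1075, 0.1656]
tool_rot: [-2.174, 2.268, -0.0]
wrist_force: [0.6, -0.5, -0.5]
finger_gap: 0.0299
```

```bash
python3 go.py 0,76,85 0,76,79
python3 - <<'E'
from h import *
a=snap('scene','s2.png')
cv2.imwrite('pics/c2.png',cv2.resize(a[120:340,120:350],None,fx=2.6,fy=2.6)[:,:,::-1])
E
```

```text
t 7.7 mould-frame TCP -1.8438021674662688 74.97330635156493 165.59492253619769 F [ 0.6 -0.5 -0.5]
turn [-0.     0.     0.002]
0,76,85 [-0.1  -0.18  8.06]
0,76,79 [-0.1  -0.18  8.66]
```

View pics/c2.png

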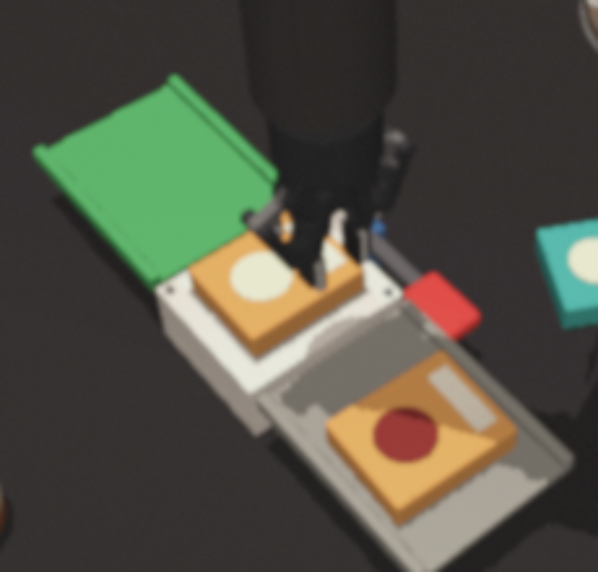

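The block now stands clear above the rim, with its underside edge near (255,350). The lever is level with the pad at (445,300), and the finished block hasn't moved. I'll descend into the gap behind the block and start pushing along tool +x, which is mould -y.

Call:
carry_out(
  commands=[
    [-0.1, -0.2, 3, 0, 0, 0],
    [-0.1, -0.2, 6, 0, 0, 0],
    [-0.1, -0.2, 8, 0, 0, 0],
    [-0.1, -0.2, 8.6, 0, 0, 0],
    [-0.1, -0.2, 8.6, 0, 0, 0],
    [0.5, -0.2, 8.6, 0, 0, 0],
    [1.0, -0.2, 8.6, 0, 0, 0],
    [1.5, -0.2, 8.6, 0, 0, 0],
    [1.9, -0.2, 8.6, 0, 0, 0],
    [2.3, -0.2, 8.6, 0, 0, 0],
  ],
)

```text
t: 9.0
eef_pos: [0.5752, 0.0843, 0.0796]
tool_rot: [-2.172, 2.268, -0.0]
wrist_force: [0.4, 3.1, 1.1]
finger_gap: 0.03
```

```bash
python3 go.py 0,-30,79 0,-108,79
```

```text
t 9.0 mould-frame TCP 1.1101322234251607 51.935344092062564 79.5643325765661 F [0.4 3.1 1.1]
turn [-0.001  0.001  0.002]
0,-30,79 [8.19 0.12 0.05]
0,-108,79 [15.99  0.14  0.05]
```

Call:
carry_out(
  commands=[
    [0.8, 0.1, 0, 0, 0, 0],
    [1.6, 0.1, 0, 0, 0, 0],
    [2.4, 0.1, 0, 0, 0, 0],
    [3.2, 0.1, 0, 0, 0, 0],
    [4.0, 0.1, 0, 0, 0, 0],
    [4.8, 0.1, 0, 0, 0, 0],
    [5.6, 0.1, 0, 0, 0, 0],
    [6.4, 0.1, 0, 0, 0, 0],
    [7.2, 0.1, 0, 0, 0, 0],
    [8.0, 0.1, 0, 0, 0, 0],
  ],
)

```text
t: 10.25
eef_pos: [0.5699, 0.0036, 0.0789]
tool_rot: [2.172, -2.268, -0.001]
wrist_force: [0.3, 1.4, -0.3]
finger_gap: 0.0299
```

```bash
python3 go.py 0,-115,79
python3 - <<'E'
from h import *
a=snap('scene','s3.png')
cv2.imwrite('pics/c3.png',cv2.resize(a[120:340,120:350],None,fx=2.6,fy=2.6)[:,:,::-1])
E
```

```text
t 10.25 mould-frame TCP -0.5625317054825534 -28.987047433004985 78.93401266139138 F [ 0.3  1.4 -0.3]
turn [ 0.001 -0.     0.001]
0,-115,79 [ 8.6  -0.05 -0.  ]
```

View pics/c3.png

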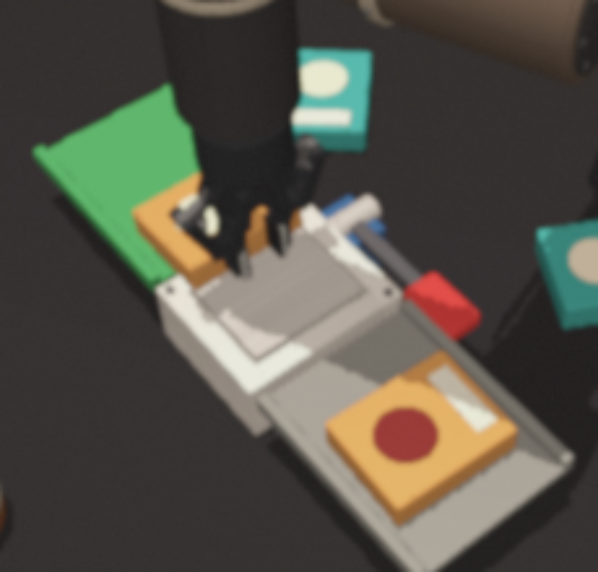

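The block is sliding straight onto the green tray, with its near edge at about (200,270) in the crop. The finished block hasn't moved. I'll keep pushing.

Call:
carry_out(
  commands=[
    [0.9, 0, 0, 0, 0, 0],
    [1.8, 0, 0, 0, 0, 0],
    [2.7, 0, 0, 0, 0, 0],
    [3.6, 0, 0, 0, 0, 0],
    [4.5, 0, 0, 0, 0, 0],
    [5.4, 0, 0, 0, 0, 0],
    [6.3, 0, 0, 0, 0, 0],
    [7.2, 0, 0, 0, 0, 0],
    [8.0, 0, 0, 0, 0, 0],
    [8.6, 0, 0, 0, 0, 0],
  ],
)

```text
t: 11.55
eef_pos: [0.5667, -0.0821, 0.0793]
tool_rot: [2.173, -2.269, -0.0]
wrist_force: [-0.3, 1.9, -0.1]
finger_gap: 0.0299
```

Call:
carry_out(
  commands=[
    [0, 0, 0, 0, 0, 0],
    [-1, 0, 0, 0, 0, 0],
    [-3, 0, 0, 0, 0, 0],
    [-3, 0, -3, 0, 0, 0],
    [-3, 0, -8, 0, 0, 0],
    [-6, 0, -12, 0, 0, 0],
    [-12, 0, -14, 0, 0, 0],
    [-18, 0, -14, 0, 0, 0],
    [-24, 0, -14, 0, 0, 0],
    [-26, 0, -14, 0, 0, 0],
  ],
)

```text
t: 12.8
eef_pos: [0.5773, 0.1827, 0.2193]
tool_rot: [-2.177, 2.264, 0.0]
wrist_force: [-0.6, 0.5, 0.1]
finger_gap: 0.0301
```

```bash
python3 go.py
python3 - <<'E'
from m import *
a=snap('scene','s4.png');b=snap('top','t4.png')
h=cv2.cvtColor(b,cv2.COLOR_RGB2HSV);H,S,V=[h[:,:,i].astype(int) for i in range(3)]
B=(H>12)&(H<32)&(S>120)&(V>120)
r=rect(comp(B,(400,175)),.084);print('block',r)
d=np.array(r[0])-[564.3,-136];print('rel tray',d[0]*.999-d[1]*.0445,d[0]*.0445+d[1]*.999)
cv2.imwrite('pics/c4.png',np.hstack([cv2.resize(a[130:330,110:310],(400,400)),cv2.resize(b[80:280,280:480],(400,400))])[:,:,::-1])
E
```

```text
t 12.8 mould-frame TCP -1.2190795847472575 150.33555738073682 219.2776958921927 F [-0.6  0.5  0.1]
turn [-0.     0.     0.005]
block ((563.2000122070312, -137.5172119140625), (90.9654312133789, 110.66043853759766), 87.49821472167969)
rel tray -1.0313718749999545 -1.5646441589355449
```

View pics/c4.png

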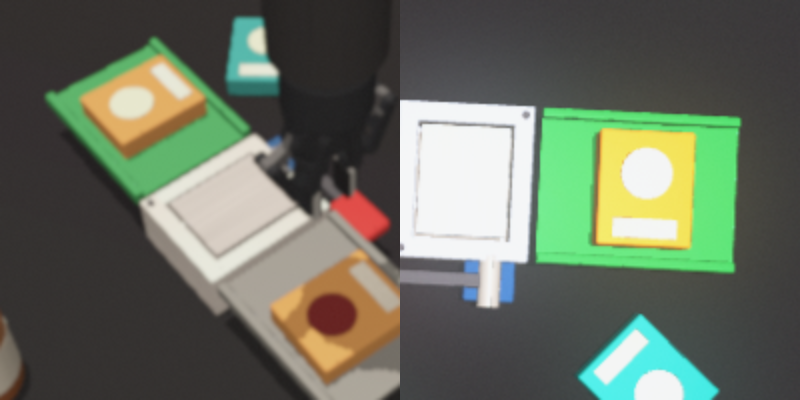

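The block lies flat and label side up between the rails, at (645,187) in the right half of the crop and within 2 mm of the tray centre. The gripper is clear and touching nothing, so I'm handing in.

```bash
python3 -c "
from workcell import arm
print(arm.finish_job())"
```

```text
the job is handed in; nothing more can be done
None
```

I pressed the ejector lever down to its stop, which lifted the block clear of the cavity. I then pushed it sideways onto the green tray, backed the gripper off and handed the job in at about 13 s.

- **Lever:** at the stop the fingertip was at 57.6 mm (58 mm expected), and the wrist force rose to 38 N for a moment. That is near the 40 N limit for the arm or gripper body, but the contact was at the fingertips.
- **Block:** the last pictures put it about 1 mm across and 2 mm along from the tray centre. It lies flat and label side up, square with the tray.
- **Finished block:** it looked unmoved in every picture. I did not measure its final position.
- **Gripper:** it was at about 0.22 m height, touching nothing, with wrist force near zero.

None of my checks failed or disagreed. The hand-in reports no verdict.

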